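# Hold the box lock open with its key

### The job

Take the yellow key from the key stand, push it fully home into the keyhole of the lock block in front of the green box (the pins are sticky: ease or wiggle it past them), then turn it a quarter turn clockwise, as far as it goes, so that the steel tongue draws back off the lid. The lock springs back, so finish while still holding the key turned, keep hold of it and do not let go. Leave the black key in the stand and do not knock about the coupler, carton and marker.

Things in the scene. Friction and masses are not known exactly. Their poses are not given: they have to be found in the camera images.
- yellow_key: The key of this lock, yellow bow: standing blade down in the key stand. Origin at the blade's tip, z up to the bow (grip), x along the width, y along the thickness. Blade 14 x 4.4 mm, lowest 9 mm tapering to 4 x 2.6 mm; round neck 5.2 mm from z = 27 to the shoulder at 36 mm. Bow: block 32 mm (x) by 12 mm (y), z = 36 to 70 mm, loop above it to 85 mm. Same either way round
- yellow_key_shoulder (a point): Point on the yellow key's axis at its shoulder (underside of the bow), 36 mm above the tip. Key mass about 37 g
- black_key: Key of another lock, black bow, same shape and size as the yellow one, standing in the other slot of the key stand (which key stands in which slot varies)
- key_stand: Fixed brown wooden block 116 mm (its x) by 50 mm (its y), 42 mm high, origin at the centre of its underside. Two upright slots 17 x 7 mm, right through, at x = -30 and +30 mm; the keys stand in them with their shoulders on its top, bows along its x, so they come out straight up
- lock_block: Fixed grey lock housing with dark top, 80 mm (x) by 100 mm (y), top 70 mm high, flat feet at its sides; origin at the centre of its underside. The keyhole lies 12 mm towards -x from its centre, slot along x; a green steel box (110 x 154 x 60 mm) stands fixed 12 mm behind it (+x). Place and yaw vary
- keyhole (a point): Centre of the keyhole's mouth, 75 mm above the work surface: upright slot 16 mm (this frame's x) by 6 mm (y) in a 36 mm square aluminium plate, 5 mm thick, with yellow border. The brass cylinder below has the same slot, deeper than the blade: fully home, the key's shoulder meets the plate. Spring pins at its narrow ends, 14 and 22 mm down; passing them takes some 5 to 20 N
- cylinder (a joint): Lock cylinder about the keyhole's axis: 0 = start, grows clockwise seen from above, stop at 1.5 rad (quarter turn). A spring (0.03 N m at 0, 0.13 N m at the stop) turns it back if let go. About 0.12 rad of play, so the key turns that much further. Only a key within 4 mm of home can turn; a turned key cannot come out
- tongue (a joint): Steel tongue 24 mm wide driven by the cylinder: 0 = out over the lid's front edge, about 0.014 m = drawn back off the lid
- coupler: Bystander: steel air coupler with a red ring, 29 x 83 x 28 mm, lying; origin at the centre of its underside
- carton: Bystander: small brown carton 40 x 60 x 30 mm; origin at the centre of its underside
- marker: Bystander: white and black marker pen, 20 x 130 x 17 mm, lying; origin at the centre of its underside

How it is judged (in metres and radians):
On the way, in this order (a step that is already met when the one before it is completed fails the run):
1. the yellow key is fully home in the keyhole, the lock not yet turned (z of yellow_key_shoulder in the frame of keyhole below 0.004 m and horizontal distance between yellow_key_shoulder and keyhole below 0.004 m and angle between yellow_key's own z axis and vertical below 0.15 rad and value of joint cylinder below 0.35 rad), for 0.1 s.
2. the lock is turned a quarter turn with the key home, the tongue drawn back (z of yellow_key_shoulder in the frame of keyhole below 0.004 m and horizontal distance between yellow_key_shoulder and keyhole below 0.004 m and angle between yellow_key's own z axis and vertical below 0.15 rad and value of joint cylinder above 1.3 rad), for 0.3 s.
At the end, for the whole second after the job is handed in: Fingers hold the yellow key (over 1 N), at rest, fully home (shoulder within 4 mm of the plate and the keyhole axis, upright within 0.15 rad); the cylinder is held beyond 1.3 of its 1.5 rad, the tongue back by over 11 mm; the black key stands in its slot (all of step 2 and value of joint tongue above 0.011 m and contact force between the fingers and yellow_key above 1 N and linear speed of yellow_key below 0.03 m/s and horizontal distance between black_key and key_stand below 0.045 m and height (world z) of black_key below 0.02 m); the arm keeps its last pose, push and grip.
It fails at once if the black key is pulled out of its slot (distance of black_key from where it was at the start of the episode above 0.015 m).
It fails at once if the air coupler is knocked away (over 3 cm) (distance of coupler from where it was at the start of the episode above 0.03 m).
It fails at once if the brown carton is knocked away (over 3 cm) (distance of carton from where it was at the start of the episode above 0.03 m).
It fails at once if the marker pen is knocked away (over 3 cm) (distance of marker from where it was at the start of the episode above 0.03 m).
It also fails if it takes over 51 s, if anything falls off the work surface, if the arm or the gripper's body presses on something with over 40 N, if the wrist force passes 120 N, or if a joint passes its speed limit or range.

### The arm

A 6-joint arm with a two-finger parallel gripper is mounted at the origin on a cart in front of the work surface, level with it; the furniture and walls round the work are solid. World frame = base frame: x ahead of the robot, y to its left, z up, the work surface at z = 0. Lengths are in m, angles in degrees, forces in N, time in s.
With the tool pointing down it reaches from about 0.35 to 0.925 m from the base axis. Payload 6.4 kg.
Tool frame: the origin (TCP) lies at the very end of the fingers, on their centre line; the grasp point (between the pads) lies 19 mm behind it (hold_point_z is the distance from the TCP to the grasp point, in m); z points along the fingers, y is the direction in which the jaws open and shut (so a half turn about z gives the same grasp; the last joint's range is limited). The gripper opens to 94 mm and grips with 3 to 60 N. Pads are 16 mm wide; open, the fingers measure 119 mm over their backs; the gripper's body (75 mm by 177 mm) begins 78 mm behind the grasp point.
Start: joints at [-81.194, 14.043, 89.255, -0, 76.702, -9.975], TCP at [0.209, -0.615, 0.182] pointing down, gripper open.
Joint ranges: [-179.41, 179.41], [-58.25, 129.5], [7.25, 145.43], [-54.29, 234.29], [11.92, 165.04], [-157.13, 157.13]. Speed limits (degrees/s): [147.25, 147.25, 180, 180, 180, 180].

### API

Orientations are given as [roll, pitch, yaw] about the fixed x, y, z axes, in that order (R = Rz(yaw) Ry(pitch) Rx(roll)).
In Python, from station import read_state, capture, finish_job, cut_out, pinpoint, hold_point_z gives the robot as it stands.
- The arm moves only by the shell command python3 -m jog 'ROWS' [FORCE]. ROWS is text: rows parted by semicolons, each of 7 numbers parted by spaces: the shift along the tool's x, y, z in m, then the turn, a rotation vector about the tool's x, y, z in degrees, then the opening in per cent of the stroke, from 0 (shut) to 100 (fully open). A call has 1 to 5 rows; each row is the pose to reach, as a shift and turn from the pose measured when the call began, along the tool's axes at that moment; what a row does not reach only later rows make up. A row lasts 1/8 s, in which the tool goes at most 62.5 mm and 10.7 degrees, less where a joint would pass 70% of its speed; a pose out of reach is approached as far as the arm can. A call with a gripper value outside its range is refused whole. The fingers move at their own pace and stop on an object; FORCE is the grip in N (left out, the last holds). Time passes only in rows, so rows that repeat a pose let the fingers close. It gives the time, the measured TCP pose, the force and the opening at its end, in the units of the state.
- read_state(): the state, without advancing time (a new reading comes with each control period).
- capture(name): name is "scene" or "top" or "wrist"; returns a dict with "frame" (420x560x3 uint8, blue, green, red), "camera_matrix" (3x3 intrinsics, pixels), "R" (3x3) and "t" (3): a world point X has camera coordinates R X + t; the wrist camera has in their place "tool_from_camera" (4x4, takes a point from camera to tool coordinates, whose origin is the TCP and whose axes are the flange's). Camera axes: x right, y down, z forward; pixel columns grow to the right and rows downward; lengths in m; the calibration is good to about 2 mm. A picture is of the moment at which its call begins: read the wrist's pose just before it. There is no depth.
- finish_job(): hands the job in, once; it reports no verdict.
Trained networks look in a picture, given as the dict that the camera call returned (one of the last four; its "shot" number tells which), for a name from the list of things; names that differ only in an ending like _2 or _b are one class to them, and where a whole thing is asked for, a point or a joint stands for the part that bears it (a point fixed in the world has none). Each returns a list of dicts, best first, with "p" (0 to 1); they miss things now and then, are a little off and sometimes report something else, mostly with a low value. They report only what shows in the picture. A call takes as long as a camera call.
- cut_out(thing, picture): "pixels" (420x560 bool, what is visible of it).
- pinpoint(thing, picture): "at" ([x, y, z] in m, in world coordinates, good to about 4 mm: a listed point, or the origin of a listed thing).
The state is a dict: "t": time; "q": joint angles; "qvel": joint speeds; "tau": joint torques, N m; "tool_pos": TCP position; "orientation": TCP orientation; "force": force on the tool from outside, world axes, zero at the start; "moment": the same for the moment, N m; "grip_width": opening from 0.0 (shut) to 1.0 (fully open).
Only numpy, scipy, OpenCV 4.12 (cv2) and the standard library are available. Lean on these libraries where they do the work, as an engineer would, in place of code of your own. Each camera call takes 0.05 s, during which the arm holds its last target.

## Working session

There is one attempt and no reset: what is moved stays moved. The work goes in short steps, Python scripts to look and compute and a shell command to move; the robot and the scene stay as the last step left them, time stands still between calls to the robot, and variables do not carry over. Pictures are saved under pics/ and viewed, and the job is handed in when it is done.

```bash
mkdir -p pics; ls; cat > h.py <<'E'
import numpy as np, cv2
from scipy.spatial.transform import Rotation as R
from station import *
def look(n,things,save):
    c=capture(n); cv2.imwrite('pics/'+save+'.png',c['frame'])
    for t in things:
        try:
            for r in pinpoint(t,c)[:2]: print(n,t,np.round(r['at'],4),round(r['p'],2))
        except Exception as e: print(t,e)
    return c
def T(s):
    return R.from_euler('xyz',s['orientation'],degrees=True).as_matrix(),np.array(s['tool_pos'])
def proj(c,X):
    p=c['R']@np.array(X)+c['t']; p=c['camera_matrix']@p; return p[:2]/p[2]
def wr(c,s):  # wrist cam -> R,t
    M=np.eye(4); M[:3,:3],M[:3,3]=T(s); W=np.linalg.inv(M@c['tool_from_camera']); c['R'],c['t']=W[:3,:3],W[:3,3]; return c
E
python3 - <<'E'
from h import *
print(read_state(), hold_point_z)
L=['yellow_key','yellow_key_shoulder','black_key','key_stand','lock_block','keyhole','coupler','carton','marker']
look('scene',L,'s0');c=look('top',L,'t0')
E
```

```text
pics
{'t': 0.0, 'q': array([-8.11943014e+01,  1.40848933e+01,  8.93225679e+01,  7.38758428e-04,
        7.66992111e+01, -9.97406260e+00]), 'qvel': array([ 0.00147887, -0.01367757,  0.10902589, -0.00363592,  0.03782582,
       -0.02101795]), 'tau': array([ 1.34458796e-04, -4.15836847e+01, -3.14605665e+01,  6.85615721e-02,
        3.31966393e-02, -1.48683489e-04]), 'tool_pos': array([ 0.20918066, -0.61476833,  0.18065872]), 'orientation': array([-1.79895064e+02, -1.91836559e-02,  1.87795730e+01]), 'force': array([ 0.03794434,  0.07671447, -0.1698533 ]), 'moment': array([-0.00579437, -0.00400872, -0.03080174]), 'grip_width': 0.99781301769548} 0.0188
scene black_key [ 0.4379 -0.2996  0.0068] 0.62
scene key_stand [ 0.4682 -0.3001 -0.0049] 0.56
scene lock_block [ 0.5298  0.0423 -0.0022] 0.98
scene keyhole [ 0.6516 -0.2687  0.0007] 0.72
scene keyhole [0.5218 0.0449 0.0755] 0.67
scene coupler [ 0.6554 -0.2674 -0.0021] 0.61
scene coupler [ 5.312e-01  4.530e-02 -3.000e-04] 0.43
scene carton [ 0.5751 -0.4126 -0.0016] 0.42
scene carton [0.5322 0.0467 0.0013] 0.37
scene marker [0.4031 0.2448 0.0013] 0.59
top yellow_key [ 0.4968 -0.294   0.0072] 0.62
top yellow_key_shoulder [ 0.4979 -0.2938  0.0378] 0.4
top black_key [ 0.4431 -0.3065  0.0057] 0.6
top key_stand [ 0.4656 -0.2993 -0.0018] 0.86
top key_stand [ 0.579  -0.4174  0.0014] 0.66
top lock_block [ 0.5382  0.0469 -0.0033] 0.57
top keyhole [0.5251 0.039  0.0739] 0.64
top coupler [ 0.6518 -0.2672 -0.0014] 0.5
top carton [ 5.778e-01 -4.144e-01  4.000e-04] 0.58
top marker [0.4048 0.2443 0.0047] 0.84
```

View pics/s0.png

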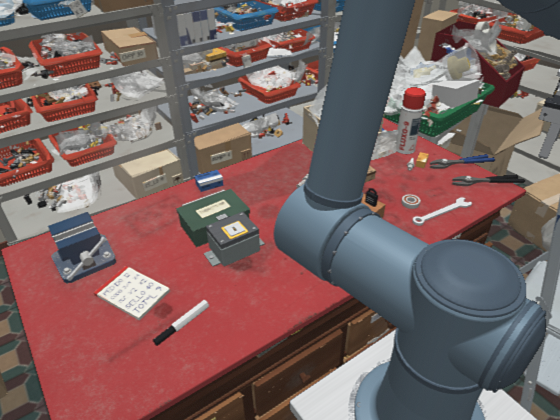

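View pics/t0.png

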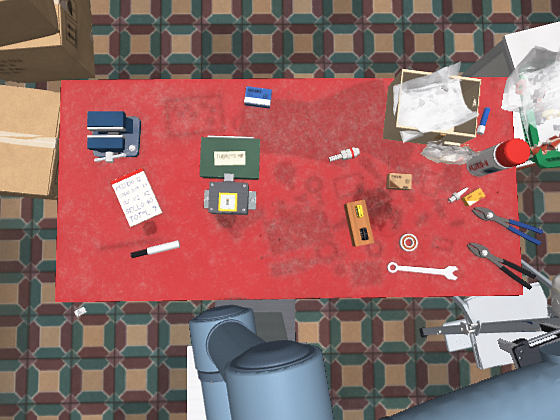

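```bash
python3 -c "
from station import *
print(capture('wrist')['tool_from_camera'])"
python3 -m jog '0.036 -0.021 -0.02 0 0 -10 100;0.072 -0.042 -0.04 0 0 -20 100;0.108 -0.063 -0.06 0 0 -30 100;0.144 -0.084 -0.07 0 0 -40 100;0.18 -0.105 -0.08 0 0 -50 100'
```

```text
[[-5.14856886e-04 -9.60827081e-01 -2.77148075e-01  8.14742180e-02]
 [ 9.99999511e-01 -7.28669666e-04  6.68483497e-04  3.88078683e-05]
 [-8.44246442e-04 -2.77147595e-01  9.60826986e-01 -2.02805353e-01]
 [ 0.00000000e+00  0.00000000e+00  0.00000000e+00  1.00000000e+00]]
t: 1.68
tool_pos: [0.3467, -0.457, 0.2624]
orientation: [180.0, 0.0, 69.1]
force: [0.1, 0.3, 0.5]
grip_width: 1.001
```

```bash

python3 -m jog '0.04 0.014 0 0 0 -10 100;0.08 0.028 0 0 0 -20 100;0.12 0.042 0 0 0 -30 100;0.16 0.055 0 0 0 -40 100;0.19 0.065 0 0 0 -50 100'
python3 -m jog '0 0 0 0 0 -10 100;0 0 0 0 0 -20 100;0 0 0 0 0 -30 100;0 0 0 0 0 -40 100;0 0 0 0 0 -50 100'
python3 -m jog '0 0 0 0 0 -10 100;0 0 0 0 0 -20 100;0 0 0 0 0 -24 100;0 0 0 0 0 -24 100'
python3 - <<'E'
from h import *
s=read_state();print(s['q'],s['tool_pos'],s['orientation'])
c=look('wrist',['yellow_key','yellow_key_shoulder','black_key','key_stand'],'w1')
L=['keyhole','lock_block']
look('top',L,'t1');look('scene',L,'s1')
E
```

```text
t: 2.3
tool_pos: [0.4761, -0.3013, 0.2626]
orientation: [180.0, 0.1, 119.5]
force: [1.4, -0.5, 0.3]
grip_width: 0.998
t: 2.92
tool_pos: [0.4761, -0.3012, 0.2626]
orientation: [-180.0, 0.0, 169.8]
force: [-0.4, 0.4, 0.5]
grip_width: 0.998
t: 3.42
tool_pos: [0.4761, -0.3012, 0.2626]
orientation: [-179.9, 0.0, -166.2]
force: [-0.0, 1.0, -0.2]
grip_width: 1.0
[-4.38506674e+01 -9.20862543e-01  9.70834851e+01 -4.97767971e-04
  8.37702586e+01 -1.47617704e+02] [ 0.4760901  -0.30122654  0.26263242] [-1.79943053e+02  3.55286388e-02 -1.66232892e+02]
wrist yellow_key [ 0.4939 -0.2909  0.0075] 0.75
wrist yellow_key_shoulder [ 0.4957 -0.2921  0.0443] 0.86
wrist black_key [ 0.4372 -0.3032  0.0084] 0.73
wrist black_key [ 0.6515 -0.2644 -0.0012] 0.21
wrist key_stand [ 4.667e-01 -2.995e-01  4.000e-04] 0.84
top keyhole [0.5251 0.0383 0.0787] 0.75
top lock_block [ 0.5365  0.0438 -0.0016] 0.95
scene keyhole [0.5251 0.0443 0.0761] 0.77
scene lock_block [ 0.5329  0.0444 -0.0036] 0.62
scene lock_block [0.4047 0.2441 0.0042] 0.41
```

View pics/w1.png

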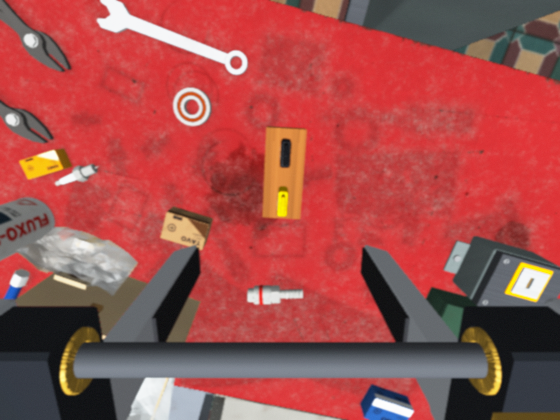

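```bash
cat >> h.py <<'E'
def back(c,uv,z):
    K=c['camera_matrix']; d=np.linalg.inv(K)@np.c_[np.atleast_2d(uv),np.ones(len(np.atleast_2d(uv)))].T
    d=c['R'].T@d; o=-c['R'].T@c['t']; return (o[:,None]+d*((z-o[2])/d[2])).T
E
python3 - <<'E'
from h import *
s=read_state(); c=wr(capture('wrist'),s)
y=cut_out('yellow_key',c); k=cut_out('key_stand',c); b=cut_out('black_key',c)
for n,m,z in (('stand',k,.042),('yel',y,.076),('blk',b,.076)):
    for r in m[:1]:
        p=r['pixels'].astype(np.uint8); v,u=np.nonzero(p); X=back(c,np.c_[u,v],z)[:,:2]*1000
        (cx,cy),(w,h),a=cv2.minAreaRect(X.astype(np.float32)); print(n,r['p'],len(u),cx,cy,w,h,a)
f=c['frame'].copy()
for d in (k[0],): 
    cs,_=cv2.findContours(d['pixels'].astype(np.uint8),0,2); cv2.drawContours(f,cs,-1,(255,0,0),1)
# top-face hypothesis overlay
for yaw in (12,):
    R2=np.array([[np.cos(np.radians(yaw)),-np.sin(np.radians(yaw))],[np.sin(np.radians(yaw)),np.cos(np.radians(yaw))]])
    for z,col in ((.042,(0,255,0)),):
        pts=[proj(c,np.r_[np.array([.4667,-.2995])+R2@np.array(q),z]) for q in ((.058,.025),(-.058,.025),(-.058,-.025),(.058,-.025))]
        cv2.polylines(f,[np.int32(pts)],True,col,1)
cv2.imwrite('pics/w2.png',cv2.resize(f[100:240,200:380],None,fx=4,fy=4,interpolation=2))
E
```

```text
stand 0.63 3155 467.84197998046875 -298.7322692871094 120.18222045898438 51.88042068481445 11.303140640258789
yel 0.64 310 494.5869445800781 -294.32342529296875 37.29173278808594 13.329879760742188 13.633728981018066
blk 0.81 294 438.1678161621094 -304.9008483886719 32.34028244018555 12.168363571166992 10.4414701461792
```

View pics/w2.png

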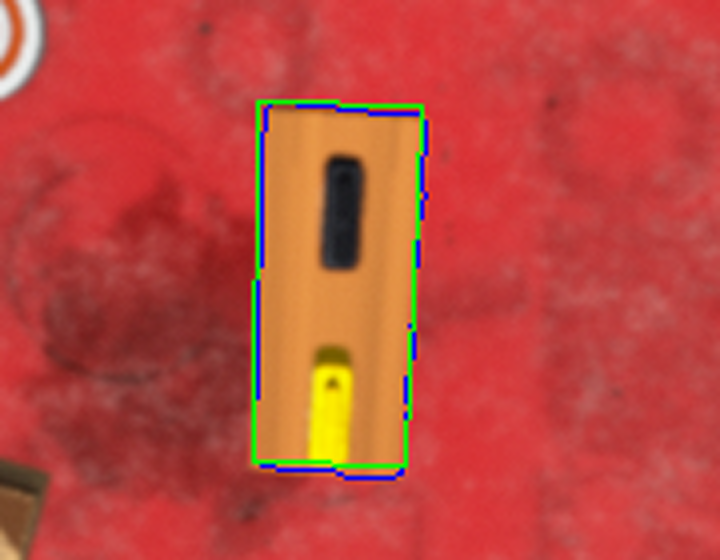

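```bash

python3 -m jog '-0.022 0.003 0.04 0 0 2.5 60;-0.022 0.003 0.09 0 0 2.5 60;-0.022 0.003 0.13 0 0 2.5 60;-0.022 0.003 0.15 0 0 2.5 60;-0.022 0.003 0.15 0 0 2.5 60'
python3 - <<'E'
from h import *
s=read_state();print(s['q'],s['tool_pos'],s['orientation'])
c=wr(look('wrist',['yellow_key','yellow_key_shoulder','key_stand'],'w3'),s)
for n,z in (('key_stand',.042),('yellow_key',.076)):
  for r in cut_out(n,c)[:1]:
    v,u=np.nonzero(r['pixels']);X=back(c,np.c_[u,v],z)[:,:2]*1000
    print(n,r['p'],cv2.minAreaRect(X.astype(np.float32)))
E
```

```text
t: 4.8
tool_pos: [0.4963, -0.2928, 0.1117]
orientation: [180.0, -0.0, -168.7]
force: [0.1, -0.0, 0.6]
grip_width: 0.6
[-4.18036474e+01  8.53069214e+00  1.03331146e+02 -6.24322512e-03
  6.82038248e+01 -1.43109690e+02] [ 0.49633182 -0.29281692  0.11167768] [ 1.79950962e+02 -4.40505680e-02 -1.68691617e+02]
wrist yellow_key [ 0.4958 -0.2921  0.0095] 0.8
wrist yellow_key_shoulder [ 0.4969 -0.289   0.0436] 0.89
wrist key_stand [ 0.4644 -0.2966  0.0034] 0.58
key_stand 0.85 ((468.27532958984375, -299.009765625), (117.61380004882812, 52.39682388305664), 9.737751007080078)
yellow_key 0.77 ((493.6053466796875, -294.79071044921875), (38.094566345214844, 12.566553115844727), 9.008913040161133)
```

View pics/w3.png

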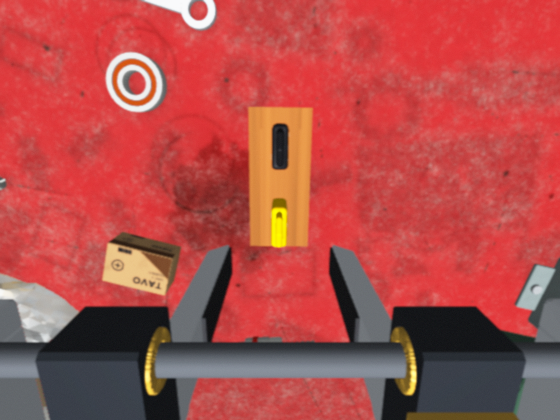

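```bash

python3 -m jog '0 0 0.03 0 0 0.7 60;0 0 0.055 0 0 0.7 60;0 0 0.065 0 0 0.7 60;0 0 0.065 0 0 0.7 60'
python3 -m jog '0 0 0.001 0 0 0 0;0 0 0.001 0 0 0 0;0 0 0.001 0 0 0 0;0 0 0.001 0 0 0 0;0 0 0.001 0 0 0 0' 55
python3 -m jog '0 0 0 0 0 0 0;0 0 0 0 0 0 0;0 0 0 0 0 0 0'
python3 -c "
from h import *
look('wrist',['yellow_key_shoulder'],'w4');look('top',['yellow_key_shoulder'],'t4')"
```

```text
t: 5.6
tool_pos: [0.4979, -0.2942, 0.0495]
orientation: [-179.8, 0.1, -169.4]
force: [0.4, -0.4, 0.3]
grip_width: 0.599
t: 6.22
tool_pos: [0.4979, -0.2941, 0.0485]
orientation: [-179.8, 0.1, -169.4]
force: [0.0, -0.1, 1.0]
grip_width: 0.116
t: 6.6
tool_pos: [0.4979, -0.2942, 0.0486]
orientation: [-179.8, 0.1, -169.4]
force: [0.6, 0.6, 0.9]
grip_width: 0.112
wrist yellow_key_shoulder [ 0.4968 -0.2948  0.0408] 0.58
```

View pics/w4.png

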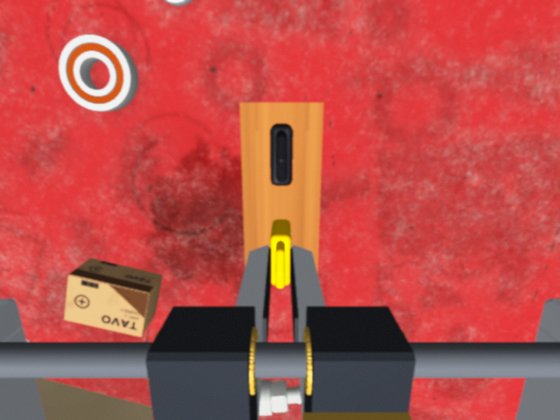

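```bash

python3 -m jog '0 0 -0.015 0 0 0 0;0 0 -0.035 0 0 0 0;0 0 -0.07 0 0 0 0;0 0 -0.11 0 0 0 0;0 0 -0.15 0 0 0 0'
python3 - <<'E'
from h import *
c=look('wrist',['yellow_key_shoulder','yellow_key','black_key'],'w5')
L=['keyhole','lock_block','yellow_key_shoulder','black_key']
c=look('top',L,'t5')
from h import *
r=cut_out('lock_block',c)
if r:
    v,u=np.nonzero(r[0]['pixels']);X=back(c,np.c_[u,v],.07)[:,:2]*1000
    print(r[0]['p'],cv2.minAreaRect(X.astype(np.float32)))
cv2.imwrite('pics/t5c.png',cv2.resize(c['frame'][120:270,170:400],None,fx=3.4,fy=3.4,interpolation=2))
E
```

```text
t: 7.42
tool_pos: [0.4977, -0.2939, 0.2017]
orientation: [-179.7, 0.2, -169.4]
force: [0.3, 0.1, 0.1]
grip_width: 0.114
wrist yellow_key_shoulder [ 0.4945 -0.2914  0.1969] 0.75
wrist yellow_key [ 0.4988 -0.2927  0.1624] 0.93
wrist black_key [ 0.438  -0.3059  0.0085] 0.64
top keyhole [0.5239 0.0389 0.0749] 0.66
top lock_block [ 0.5397  0.0431 -0.0014] 0.82
top black_key [ 0.6571 -0.2697 -0.0032] 0.3
top black_key [0.4045 0.2424 0.0027] 0.21
0.6 ((594.0612182617188, 39.23843765258789), (152.00241088867188, 202.2616424560547), 89.427001953125)
```

View pics/t5c.png

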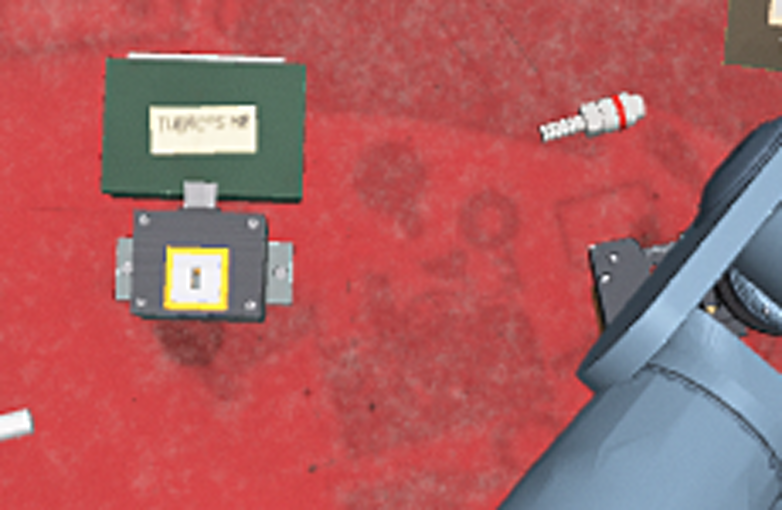

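View pics/w5.png

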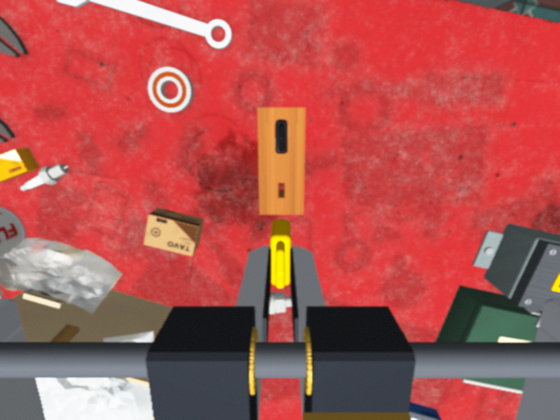

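```bash

python3 -m jog '-0.02 0.045 -0.01 0 0 3 0;-0.045 0.09 -0.02 0 0 6 0;-0.07 0.135 -0.03 0 0 9 0;-0.095 0.18 -0.03 0 0 12 0;-0.115 0.22 -0.03 0 0 14 0'
python3 -m jog '-0.015 0.04 0 0 0 0 0;-0.025 0.08 0 0 0 0 0;-0.025 0.105 0 0 0 0 0;-0.025 0.105 0 0 0 0 0'
python3 - <<'E'
from h import *
s=read_state();print(s['q'],s['tool_pos'],s['orientation'])
c=wr(look('wrist',['keyhole','lock_block','yellow_key_shoulder'],'w6'),s)
f=c['frame'];cv2.imwrite('pics/w6c.png',cv2.resize(f[60:310,150:410],None,fx=3,fy=2.4,interpolation=2))
np.savez('w6.npz',f=f,K=c['camera_matrix'],R=c['R'],t=c['t'])
r=cut_out('yellow_key',c)
E
```

```text
t: 8.55
tool_pos: [0.5696, -0.054, 0.2265]
orientation: [-180.0, 0.0, 176.6]
force: [-0.2, -0.7, -0.5]
grip_width: 0.112
t: 9.05
tool_pos: [0.6005, 0.0508, 0.2256]
orientation: [-180.0, -0.1, 176.7]
force: [0.1, -0.8, -0.2]
grip_width: 0.113
[-5.91531481e+00  5.89074168e+00  9.38819728e+01 -4.23108024e-02
  8.02914745e+01 -9.26319460e+01] [0.60048291 0.05076441 0.22556089] [-1.79961295e+02 -6.60386474e-02  1.76723767e+02]
wrist keyhole [0.5228 0.0458 0.0756] 0.81
wrist lock_block [ 0.5344  0.0454 -0.0011] 0.79
wrist yellow_key_shoulder [0.5972 0.0536 0.2193] 0.76
```

View pics/w6.png

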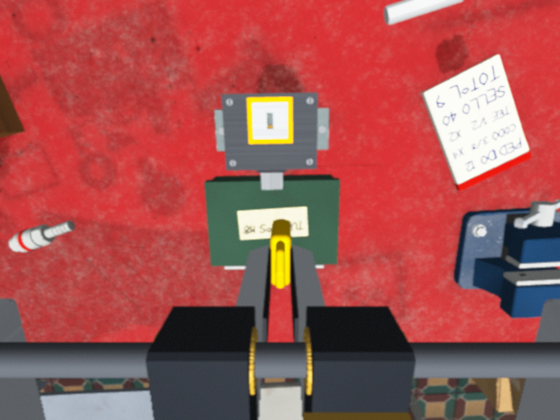

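```bash
cat > m.py <<'E'
from h import *
def meas(c):
    f=c['frame'];hsv=cv2.cvtColor(f,cv2.COLOR_BGR2HSV)
    m=cv2.inRange(hsv,(20,120,120),(35,255,255))
    n,l,st,ce=cv2.connectedComponentsWithStats(m)
    for i in range(1,n):
        if st[i,4]<60: continue
        v,u=np.nonzero(l==i); print(st[i],ce[i])
        for z in (.075,c.get('ztop',.2)):
            X=(back(c,np.c_[u,v],z)[:,:2]*1000).astype(np.float32); print('  z',z,cv2.minAreaRect(X))
E
python3 - <<'E'
from m import *
d=np.load('w6.npz');c=dict(frame=d['f'],camera_matrix=d['K'],R=d['R'],t=d['t'],ztop=.2256+.035)
meas(c)
f=c['frame'];cv2.imwrite('pics/w6k.png',cv2.resize(f[90:150,215:325],None,fx=7,fy=7,interpolation=cv2.INTER_CUBIC))
cv2.imwrite('pics/w6y.png',cv2.resize(f[210:300,230:330],None,fx=6,fy=6,interpolation=cv2.INTER_CUBIC))
# dark slot within plate
g=cv2.cvtColor(f,cv2.COLOR_BGR2GRAY)[102:138,252:289]; 
m=(g<150).astype(np.uint8); m[:4]=0;m[-4:]=0;m[:,:4]=0;m[:,-4:]=0
v,u=np.nonzero(m); w=(150-g[v,u].astype(float)); X=back(c,np.c_[u+252,v+102],.075)[:,:2]*1000
print('slot',np.average(X,axis=0,weights=w),cv2.minAreaRect(X.astype(np.float32)),len(u), np.average(u+252,weights=w),np.average(v+102,weights=w))
E
```

```text
[246  97  47  48 810] [269.6654321  119.41604938]
  z 0.075 ((525.2383422851562, 43.744075775146484), (46.42818832397461, 46.4995002746582), 87.26026916503906)
  z 0.2606 ((522.3103637695312, 49.93998336791992), (22.048974990844727, 22.082826614379883), 87.26026916503906)
[ 270  226   22   63 1080] [280.42962963 258.53981481]
  z 0.075 ((677.505859375, 46.3509521484375), (23.855796813964844, 77.27825927734375), 86.20722198486328)
  z 0.2606 ((594.6229248046875, 51.178001403808594), (11.329235076904297, 36.69978332519531), 86.20722961425781)
[249 343   6  52 265] [251.50188679 370.14716981]
  z 0.075 ((829.4111938476562, 0.5774517059326172), (6.5221991539001465, 78.674560546875), 85.44144439697266)
  z 0.2606 ((666.7634887695312, 29.439943313598633), (3.0974249839782715, 37.362918853759766), 85.44144439697266)
[306 343   7  52 274] [308.87591241 370.77372263]
  z 0.075 ((833.580322265625, 74.01142883300781), (7.7600507736206055, 78.64900970458984), 87.93017578125)
  z 0.2606 ((668.743408203125, 64.3141098022461), (3.6852877140045166, 37.35082244873047), 87.93017578125)Traceback (most recent call last):
  File "<stdin>", line 10, in <module>
    raise ZeroDivisionError(
        "Weights sum to zero, can't be normalized")
ZeroDivisionError: Weights sum to zero, can't be normalized
```

View pics/w6k.png

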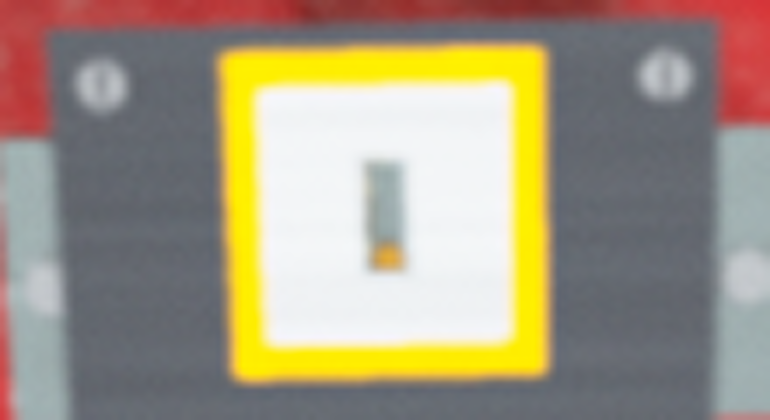

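View pics/w6y.png

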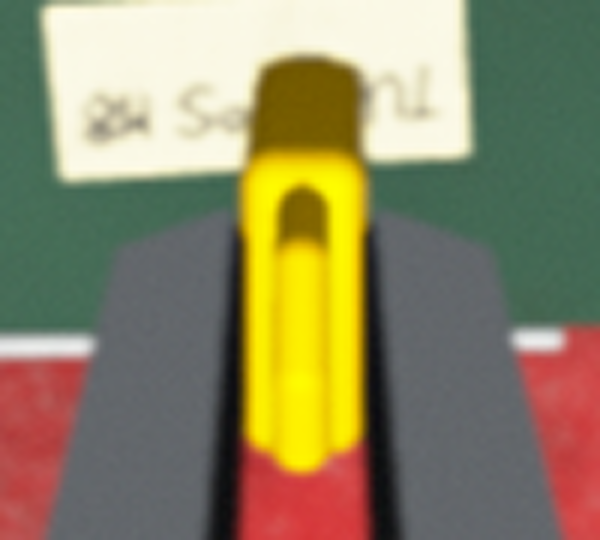

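```bash
python3 - <<'E'
from m import *
d=np.load('w6.npz');c=dict(frame=d['f'],camera_matrix=d['K'],R=d['R'],t=d['t'])
print('slot',back(c,[[269.9,120.7],[269.6,113],[270.4,128.5]],.075))
A=np.array([[280.7,235],[280.7,285],[270.5,260],[291,260]])
for z in (.249,.253,.257):
  X=back(c,A,z)[:,:2]; print(z,X.round(4).tolist(),(X[0]+X[1])/2,np.linalg.norm(X[0]-X[1]),np.linalg.norm(X[2]-X[3]))
g=cv2.cvtColor(c['frame'],cv2.COLOR_BGR2GRAY)[105:134,258:283];print(g.min(), np.round(np.argwhere(g<215).mean(0)+[105,258],2))
E
```

```text
slot [[0.52516647 0.04439363 0.075     ]
 [0.5176224  0.04458923 0.075     ]
 [0.53291623 0.04439423 0.075     ]]
0.249 [[0.5857, 0.0519], [0.6174, 0.05], [0.6008, 0.045], [0.6015, 0.057]] [0.60154163 0.05095874] 0.03177052450560301 0.011974573211436672
0.253 [[0.5842, 0.0519], [0.6152, 0.0502], [0.599, 0.0453], [0.5997, 0.057]] [0.59971661 0.05106093] 0.031062387679742322 0.011707670590314143
0.257 [[0.5827, 0.052], [0.613, 0.0503], [0.5972, 0.0455], [0.5979, 0.0569]] [0.59789159 0.05116313] 0.030354250853881624 0.011440767969191622
151 [120.58 269.47]
```

```bash

python3 -m jog '0.03 -0.005 0.02 0 0 0 0;0.055 -0.009 0.045 0 0 0 0;0.07 -0.011 0.07 0 0 0 0;0.075 -0.011 0.09 0 0 0 0;0.075 -0.011 0.09 0 0 0 0'
python3 - <<'E'
from m import *
s=read_state();print(s['tool_pos'],s['orientation'])
c=wr(look('wrist',['keyhole','yellow_key_shoulder'],'w7'),s)
c2=look('top',['keyhole','yellow_key_shoulder'],'t7')
c3=look('scene',['keyhole','yellow_key_shoulder'],'s7')
c['ztop']=s['tool_pos'][2]+.0274; meas(c)
cv2.imwrite('pics/s7c.png',cv2.resize(c3['frame'][170:290,170:290],None,fx=5,fy=5,interpolation=2))
E
```

```text
t: 9.93
tool_pos: [0.5237, 0.0413, 0.1348]
orientation: [-180.0, -0.2, 176.4]
force: [0.3, -0.7, -0.7]
grip_width: 0.113
[0.52373042 0.04133008 0.13483283] [-179.96253336   -0.18247287  176.42352138]
wrist keyhole [0.5265 0.0465 0.0739] 0.94
wrist yellow_key_shoulder [0.5268 0.0443 0.1293] 0.8
top keyhole [0.523  0.0397 0.0737] 0.81
scene keyhole [0.5246 0.0452 0.0744] 0.68
scene yellow_key_shoulder [0.5257 0.0427 0.129 ] 0.73
[ 255  189   58   99 2116] [282.22117202 235.17391304]
  z 0.075 ((544.1565551757812, 43.304725646972656), (46.68025588989258, 87.57647705078125), 87.9063720703125)
  z 0.16223282778343515 ((510.7066650390625, 44.3661003112793), (31.191055297851562, 58.51732635498047), 87.90636444091797)
[249 343   6  52 263] [251.47908745 370.44106464]
  z 0.075 ((672.5636596679688, 4.529409885406494), (4.84642219543457, 58.3063850402832), 85.15003204345703)
  z 0.16223282778343515 ((596.50634765625, 18.457008361816406), (3.2383103370666504, 38.95946502685547), 85.1500244140625)
[306 343   7  52 277] [308.88447653 370.83754513]
  z 0.075 ((675.9465942382812, 59.03759765625), (5.766665935516357, 58.28816604614258), 87.62137603759766)
  z 0.16223282778343515 ((598.7667846679688, 54.878570556640625), (3.8531980514526367, 38.947269439697266), 87.62138366699219)
```

View pics/w7.png

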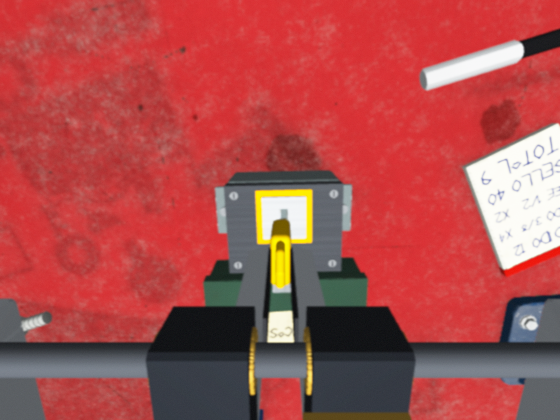

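View pics/s7c.png

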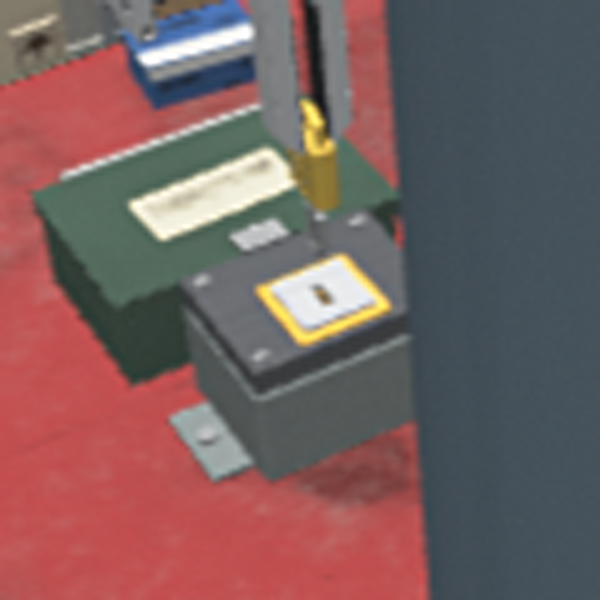

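```bash
python3 - <<'E'
from m import *
s=read_state();print(s['tool_pos'],s['orientation'])
c=wr(capture('wrist'),s); f=c['frame']
cv2.imwrite('pics/w8c.png',cv2.resize(f[180:300,230:340],None,fx=5,fy=5,interpolation=cv2.INTER_CUBIC))
np.savez('w8.npz',f=f,K=c['camera_matrix'],R=c['R'],t=c['t'])
E
```

```text
[0.52565425 0.04182028 0.1368    ] [-1.79948342e+02  5.63207598e-02  1.76495820e+02]
```

View pics/w8c.png

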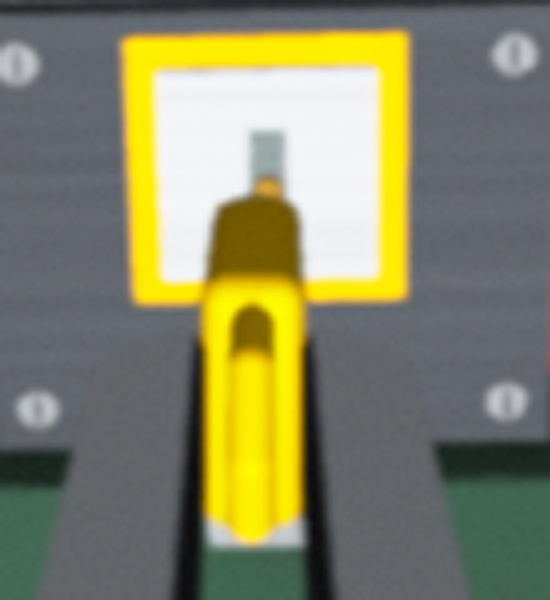

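```bash
python3 - <<'E'
from m import *
P=[]
for i in range(4):
    capture('wrist'); s=read_state(); P.append(np.r_[s['tool_pos'],s['orientation'][2]]); print(s['t'],P[-1].round(4),s['force'])
d=np.load('w8.npz');c=dict(frame=d['f'],camera_matrix=d['K'],R=d['R'],t=d['t'])
A=np.array([[122,38],[409,32],[408,300],[134,303],[267,130]])/5+[230,180]
X=back(c,A,.075);print(X.round(4),X[:4].mean(0))
B=np.array([[205,285],[303,285],[253,285],[250,525]])/5+[230,180]
for z in (.160,.164):print(z,back(c,B,z).round(4))
E
```

```text
10.475 [5.254000e-01 4.190000e-02 1.365000e-01 1.765004e+02] [-0.79090882 -0.2538711  -0.36569156]
10.525 [5.253000e-01 4.190000e-02 1.364000e-01 1.765022e+02] [-0.21401885  0.15636918 -0.38885627]
10.575 [5.252000e-01 4.190000e-02 1.363000e-01 1.764957e+02] [-0.83919912  0.04106228 -0.41234346]
10.625 [5.252000e-01 4.190000e-02 1.363000e-01 1.764965e+02] [ 0.38526504 -0.28565454 -0.60737944]
[[0.5004 0.0224 0.075 ]
 [0.5022 0.0687 0.075 ]
 [0.5484 0.0669 0.075 ]
 [0.5462 0.0206 0.075 ]
 [0.5172 0.0449 0.075 ]] [0.52429611 0.04464229 0.075     ]
0.16 [[0.5118 0.0374 0.16  ]
 [0.5124 0.0486 0.16  ]
 [0.5121 0.0429 0.16  ]
 [0.5426 0.0406 0.16  ]]
0.164 [[0.5103 0.0376 0.164 ]
 [0.5109 0.0485 0.164 ]
 [0.5106 0.0429 0.164 ]
 [0.5405 0.0408 0.164 ]]
```

```bash

python3 -m jog '0.0005 0.0026 0 0 0 -1 0;0.0005 0.0026 0.005 0 0 -1 0;0.0005 0.0026 0.01 0 0 -1 0;0.0005 0.0026 0.01 0 0 -1 0;0.0005 0.0026 0.01 0 0 -1 0'
python3 - <<'E'
from m import *
capture('wrist');s=read_state();print(s['tool_pos'],s['orientation'],s['force'])
c=wr(capture('wrist'),s); f=c['frame']
cv2.imwrite('pics/w9c.png',cv2.resize(f[180:300,230:340],None,fx=5,fy=5,interpolation=cv2.INTER_CUBIC))
c3=capture('scene');cv2.imwrite('pics/s9c.png',cv2.resize(c3['frame'][170:290,170:290],None,fx=5,fy=5,interpolation=2))
E
```

```text
t: 11.25
tool_pos: [0.5249, 0.0445, 0.1263]
orientation: [-180.0, 0.0, 177.5]
force: [-0.6, -0.4, -0.8]
grip_width: 0.112
[0.52496028 0.04446638 0.12636408] [-1.79949747e+02  9.91106662e-03  1.77495789e+02] [ 0.90104104 -0.27467798  0.12724599]
```

View pics/w9c.png

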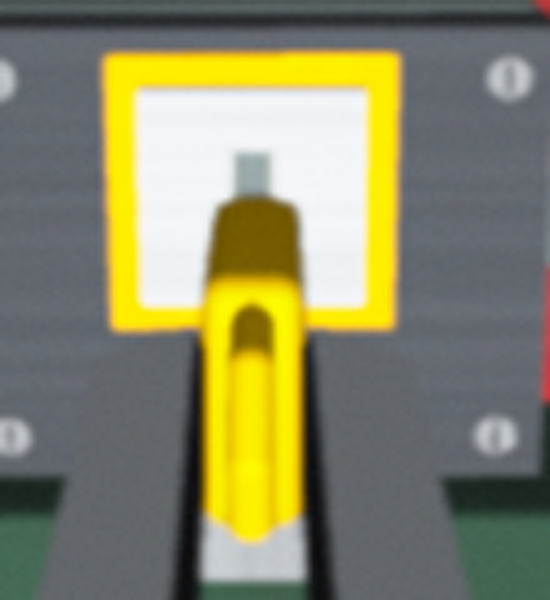

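View pics/s9c.png

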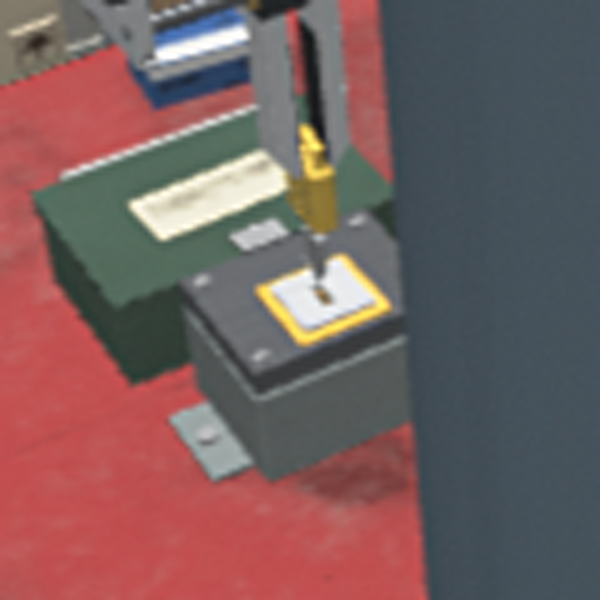

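```bash

python3 -m jog '0 0 0.005 0 0 0 0;0 0 0.010 0 0 0 0;0 0 0.014 0 0 0 0;0 0 0.018 0 0 0 0;0 0 0.018 0 0 0 0'
python3 -c "
from h import *
capture('wrist');s=read_state();print(s['tool_pos'],s['orientation'],s['force'],s['moment'])"
```

```text
t: 12.02
tool_pos: [0.5247, 0.0444, 0.108]
orientation: [-179.9, -0.0, 177.5]
force: [-0.7, 1.2, -1.0]
grip_width: 0.112
[0.52490351 0.04440034 0.10827785] [-1.79944150e+02 -9.47046247e-04  1.77495574e+02] [ 0.42409877 -0.76115858  0.13977344] [-0.00577947 -0.08930611 -0.03707607]
```

```bash

python3 -m jog '0 0 0.003 0 0 0 0;0 0 0.006 0 0 0 0;0 0 0.008 0 0 0 0;0 0 0.010 0 0 0 0;0 0 0.010 0 0 0 0'
python3 -c "
from h import *
capture('wrist');s=read_state();print(s['tool_pos'],s['orientation'],s['force'],s['moment'])"
```

```text
t: 12.7
tool_pos: [0.5246, 0.0444, 0.0981]
orientation: [-179.9, -0.0, 177.5]
force: [-0.3, -0.3, -0.4]
grip_width: 0.114
[0.52457625 0.04444442 0.09804165] [-1.79945083e+02 -4.63364990e-02  1.77499207e+02] [-1.01356193 -0.78354534 -0.6762295 ] [-0.05766024  0.04650686 -0.00866194]
```

```bash

python3 -m jog '0 0 0.002 0 0 0 0;0 0 0.004 0 0 0 0;0 0 0.006 0 0 0 0;0 0 0.008 0 0 0 0;0 0 0.008 0 0 0 0'
python3 -c "
from h import *
capture('wrist');s=read_state();print(s['tool_pos'],s['orientation'],s['force'],s['moment'])"
```

```text
t: 13.38
tool_pos: [0.5255, 0.0443, 0.0913]
orientation: [-179.9, 0.1, 177.5]
force: [-2.6, -1.6, 4.5]
grip_width: 0.113
[0.52546686 0.04432807 0.09119303] [-1.79937202e+02  6.47768131e-02  1.77498736e+02] [-1.8764717  -0.5583383   4.56070389] [0.02943987 0.14801672 0.03677742]
```

```bash

python3 -m jog '0 0 0.002 0 0 2 0;0 0 0.004 0 0 -2 0;0 0 0.005 0 0 2 0;0 0 0.006 0 0 -2 0;0 0 0.006 0 0 0 0'
python3 -c "
from h import *
capture('wrist');s=read_state();print(s['tool_pos'],s['orientation'],s['force'],s['moment'])"
```

```text
t: 14.05
tool_pos: [0.5265, 0.0441, 0.0867]
orientation: [-179.9, 0.2, 177.5]
force: [-2.4, -0.9, 6.7]
grip_width: 0.113
[0.52640777 0.04404666 0.08656819] [-1.79902035e+02  1.70239185e-01  1.77399945e+02] [-3.0287893  -1.0769298   6.39845021] [-0.22232878  0.41964008  0.01121729]
```

```bash

python3 -m jog '0.001 0.0003 0.002 0 0 2 0;0.001 0.0003 0.004 0 0 -2 0;0.001 0.0003 0.006 0 0 2 0;0.001 0.0003 0.007 0 0 -2 0;0.001 0.0003 0.007 0 0 0 0'
python3 - <<'E'
from h import *
capture('wrist');s=read_state();print(s['tool_pos'],s['orientation'],s['force'],s['moment'])
c=look('wrist',['yellow_key_shoulder'],'w10')
c3=look('scene',['yellow_key_shoulder'],'s10');cv2.imwrite('pics/s10c.png',cv2.resize(c3['frame'][170:290,170:290],None,fx=5,fy=5,interpolation=2))
cv2.imwrite('pics/w10c.png',cv2.resize(c['frame'][180:300,230:340],None,fx=5,fy=5,interpolation=cv2.INTER_CUBIC))
E
```

```text
t: 14.72
tool_pos: [0.5263, 0.0443, 0.0815]
orientation: [-179.9, 0.3, 177.4]
force: [-4.4, 0.9, 11.4]
grip_width: 0.114
[0.52634781 0.04428808 0.08146689] [-179.88900995    0.25440286  177.29738127] [-4.00299646 -0.42350865 11.73054818] [0.05555471 0.71363715 0.02645643]
wrist yellow_key_shoulder [0.524  0.0476 0.0756] 0.76
scene yellow_key_shoulder [0.5251 0.0469 0.0726] 0.66
```

View pics/s10c.png

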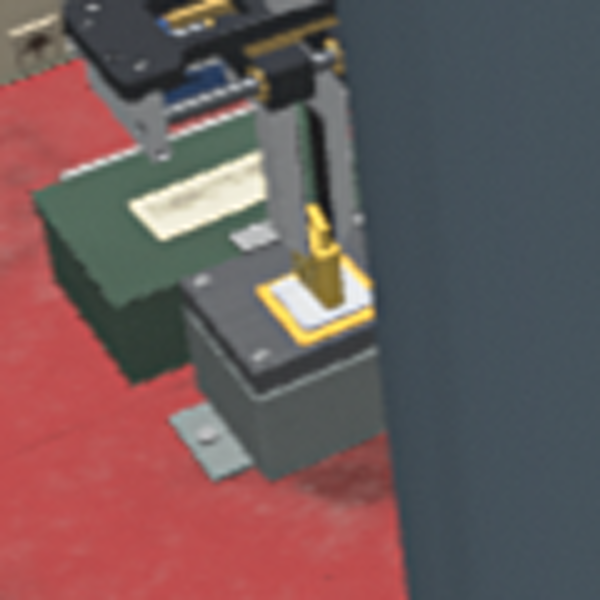

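View pics/w10c.png

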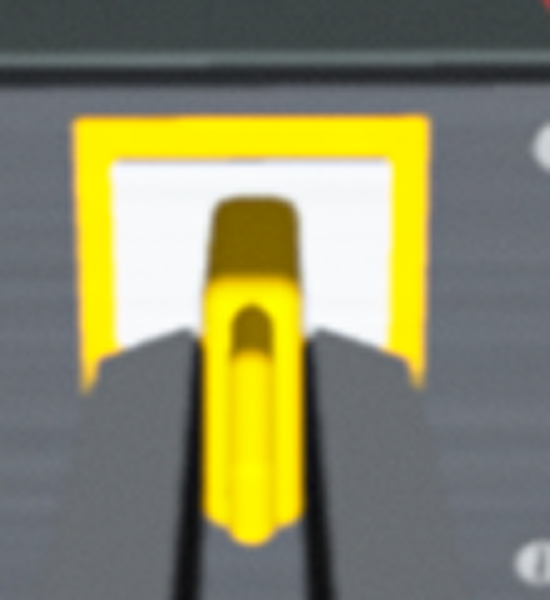

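```bash

python3 -m jog '0.0015 0 0.002 0 0 1 0;0.0015 0 0.003 0 0 -1 0;0.0015 0 0.004 0 0 1 0;0.0015 0 0.004 0 0 0 0;0.0015 0 0.004 0 0 0 0'
python3 - <<'E'
from h import *
capture('wrist');s=read_state();print(s['tool_pos'],s['orientation'],s['force'],s['moment'])
E
```

```text
t: 15.6
tool_pos: [0.5265, 0.0442, 0.0814]
orientation: [-179.9, 0.4, 177.4]
force: [-8.1, 0.7, 21.3]
grip_width: 0.115
[0.52654343 0.04415153 0.08137936] [-179.8587546     0.40314639  177.42245171] [-7.86140285 -0.15075868 20.82872589] [ 0.08309424  1.54610101 -0.01442544]
```

```bash

python3 -m jog '0.001 0 0.001 0 0 4 0;0.001 0 0.001 0 0 8 0;0.001 0 0.001 0 0 12 0;0.001 0 0.001 0 0 16 0;0.001 0 0.001 0 0 20 0' 60
python3 - <<'E'
from h import *
capture('wrist');s=read_state();print(s['q'],s['tool_pos'],s['orientation'],s['force'],s['moment'])
E
```

```text
t: 16.27
tool_pos: [0.526, 0.044, 0.0814]
orientation: [-180.0, 0.5, 157.3]
force: [-2.6, -0.8, 7.1]
grip_width: 0.112
[ -7.4532344    4.10801279 111.67986435  -0.16001412  63.76247847
 -74.60419289] [0.52596064 0.04398477 0.08143846] [-179.9804406     0.47167464  157.22121703] [-3.19467428 -0.53043396  8.55596505] [-0.18079873  0.6551446   0.01640345]
```

```bash

python3 -m jog '0.0006 -0.0003 0.001 0 0 8 0;0.0006 -0.0003 0.001 0 0 16 0;0.0006 -0.0003 0.001 0 0 23 0;0.0006 -0.0003 0.001 0 0 30 0;0.0006 -0.0003 0.001 0 0 36 0'
python3 - <<'E'
from h import *
capture('wrist');s=read_state();print(s['tool_pos'],s['orientation'],s['force'],s['moment'])
look('top',['yellow_key_shoulder'],'t11')
c=look('wrist',['yellow_key_shoulder'],'w11')
E
```

```text
t: 16.95
tool_pos: [0.5256, 0.0434, 0.0814]
orientation: [179.8, 0.5, 121.1]
force: [-3.7, -1.4, 7.3]
grip_width: 0.115
[0.52556119 0.04345544 0.08140993] [179.76652801   0.45255464 120.90943425] [-2.73143287 -1.1662158   7.70819506] [-0.36136587  0.71865838  0.16141589]
wrist yellow_key_shoulder [0.5259 0.0435 0.0751] 0.71
```

View pics/w11.png

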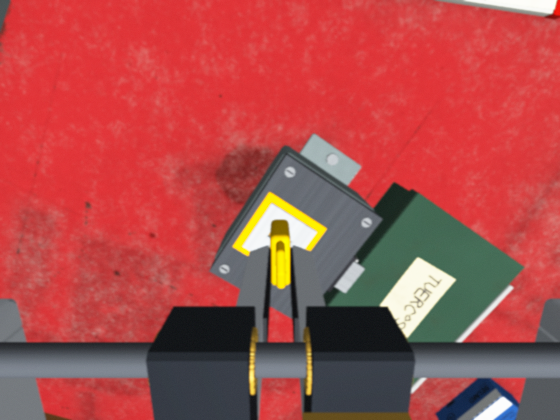

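```bash

python3 -m jog '0 0 0.001 0 0 8 0;0 0 0.001 0 0 16 0;0 0 0.001 0 0 24 0;0 0 0.001 0 0 31 0;0 0 0.001 0 0 37 0'
python3 - <<'E'
from h import *
capture('wrist');s=read_state();print(s['tool_pos'],s['orientation'],s['force'],s['moment'])
E
```

```text
t: 17.82
tool_pos: [0.5253, 0.0432, 0.0814]
orientation: [179.6, 0.3, 84.1]
force: [-5.6, -0.3, 8.8]
grip_width: 0.11
[0.5252823  0.04319967 0.08144862] [179.61844069   0.27216958  83.95307542] [-5.73113405  0.02875556 10.01425292] [-0.23686572  1.15365089  0.174726  ]
```

```bash

python3 -m jog '0 0 0.001 0 0 3 0;0 0 0.001 0 0 6 0;0 0 0.001 0 0 6 0;0 0 0.001 0 0 6 0;0 0 0.001 0 0 6 0'
python3 - <<'E'
from h import *
capture('wrist');s=read_state();print(s['tool_pos'],s['orientation'],s['force'],s['moment'])
c=look('wrist',['yellow_key_shoulder','keyhole'],'w12')
c2=look('top',['black_key'],'t12');
s3=look('scene',['yellow_key_shoulder','black_key'],'s12')
cv2.imwrite('pics/s12c.png',cv2.resize(s3['frame'][170:290,170:290],None,fx=5,fy=5,interpolation=2))
E
```

```text
t: 18.5
tool_pos: [0.525, 0.0431, 0.0814]
orientation: [179.7, 0.3, 78.0]
force: [-4.9, 0.5, 9.3]
grip_width: 0.113
[0.52500143 0.0430969  0.08145596] [179.659064     0.27954207  78.02806408] [-4.93143461 -0.53494309  8.85833436] [-0.12913798  1.06905803  0.30665228]
wrist yellow_key_shoulder [0.5244 0.0478 0.0747] 0.63
wrist keyhole [0.5245 0.0484 0.0736] 0.63
wrist keyhole [0.522  0.0455 0.0748] 0.29
top black_key [ 0.4403 -0.3052  0.0068] 0.53
scene yellow_key_shoulder [0.524  0.0434 0.0748] 0.7
scene black_key [ 0.4372 -0.2994  0.008 ] 0.56
```

View pics/w12.png

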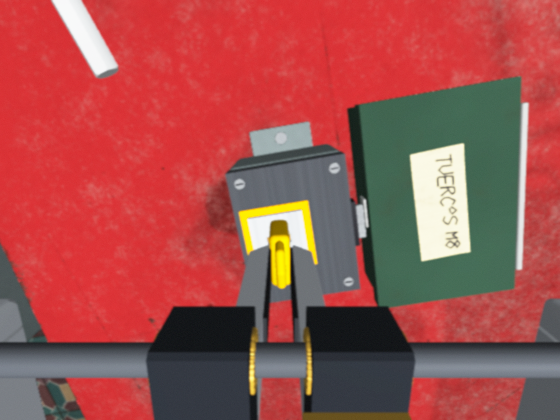

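View pics/s12c.png

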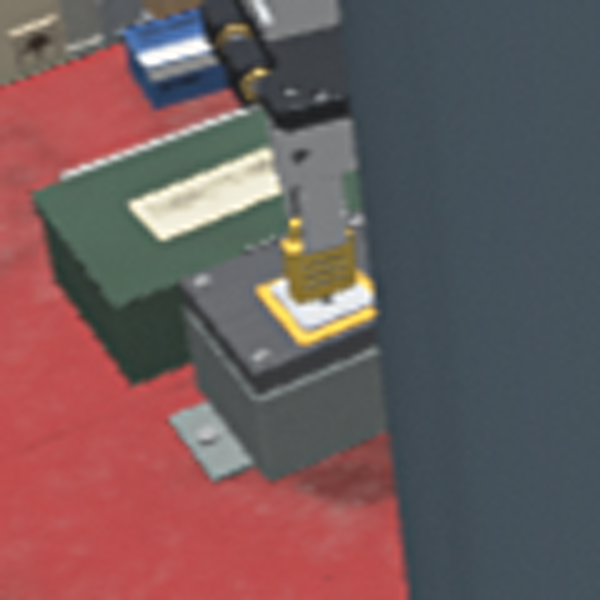

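View pics/t12.png

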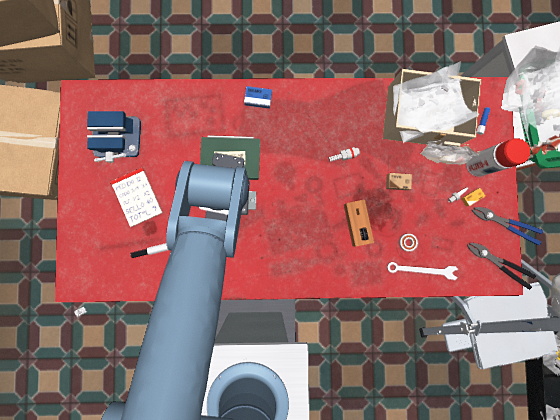

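```bash
python3 - <<'E'
import cv2
f=cv2.imread('pics/w12.png')
cv2.imwrite('pics/w12c.png',cv2.resize(f[180:300,230:390],None,fx=5,fy=5,interpolation=cv2.INTER_CUBIC))
E
```

```text
(no output)
```

View pics/w12c.png

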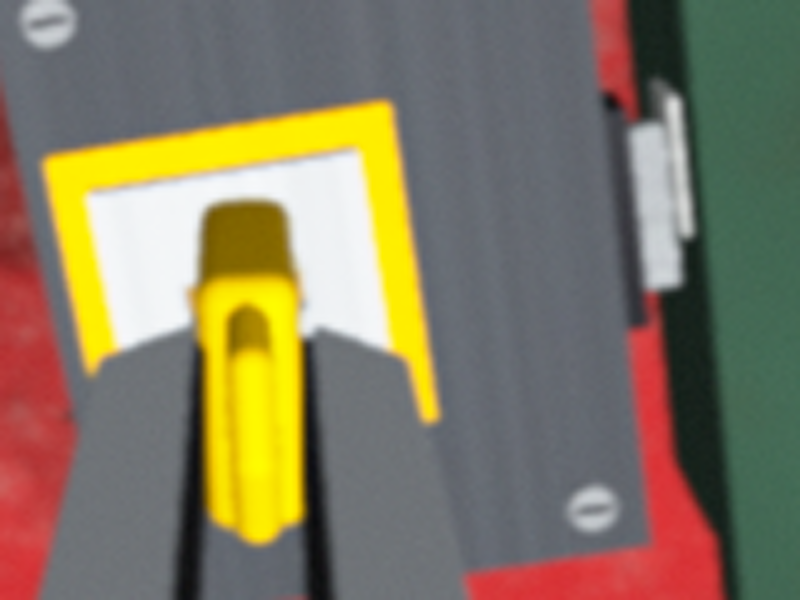

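```bash

python3 - <<'E'
from h import *
for i in range(4):
    capture('wrist');s=read_state();print(s['t'],s['tool_pos'],s['orientation'],s['force'],s['moment'],s['grip_width'])
print(finish_job())
E
```

```text
19.0 [0.52501569 0.0430933  0.08146436] [179.6581946    0.27856969  78.02472884] [-4.27707101 -0.83612607  8.98631875] [-0.13143232  1.10647027  0.24135575] 0.11013897670519529
19.05 [0.52498223 0.04308154 0.08144102] [179.66202925   0.27936877  78.02459598] [-4.8033109  -0.59516847  9.18760922] [-0.08035071  1.08038331  0.27779614] 0.10853382765166827
19.1 [0.52498725 0.04311183 0.08144604] [179.66223125   0.277983    78.0284634 ] [-5.36357282 -1.16189693  8.56265544] [-0.10149227  1.06040302  0.33540115] 0.1102320319176898
19.15 [0.52497863 0.04308833 0.08142902] [179.66285848   0.27914861  78.02553724] [-4.5673235  -0.87058645  9.41182895] [-0.14739983  1.06597081  0.33782794] 0.11362985112363544
the job is handed in; nothing more can be done
None
```

I took the yellow key from the stand and eased it past the pins into the keyhole. I then turned it clockwise to the stop and handed the job in at about 19 s, still gripping the key at 60 N. `finish_job()` reports no verdict, and I had no direct reading of the cylinder or tongue joints.

- **Fully home:** TCP height stayed at 0.0814 m while the push rose to 21 N. That matches the height I expected with the shoulder on the plate (0.0816 m).
- **Turned:** the tool turned about 99°, against about 93° for the stop plus play. The wrist moment about vertical was about 0.3 N m, which fits the key resting on the stop.
- **Tongue:** the last wrist picture shows it drawn back into the gap, off the lid.
- **At rest:** the pose held still over the last readings, with about 9 N pressing down.
- **Other things:** the black key was found in its place in the stand. The coupler and carton look unmoved in the top picture. The arm partly hid the marker there, and its visible end looks unmoved.

**Disagreement:** the last position estimates for the key's shoulder and the keyhole differ by 4 to 5 mm in y between cameras. That is roughly the network's accuracy. My own measurement puts the key about 1.5 mm from the keyhole's axis.

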